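# Feed one sample disc and nudge it onto the green spot

### The job

Press the red plunger of the disc feeder all the way down once and let it come back up, so that a single copper disc comes out of its mouth. Then push that disc along the worktop, without lifting it or tipping it, until it lies wholly inside the green spot. Leave the other discs in the feeder and do not disturb the things standing about.

Things in the scene. Friction and masses are not known exactly. Their poses are not given: they have to be found in the camera images.
- feeder: Disc feeder, fixed. Origin: on the worktop, on the axis of the disc stack; its own -x is the way discs come out. Around the stack stands a square aluminium magazine, 47 x 45 mm, 46 mm high, open on top. Behind it (x = 23 to 97 mm) is a grey housing 50 mm wide (70 mm over its 4 mm thick feet), 36 mm high, with the red plunger on top.
- feeder_mouth (a point): Centre of the foot of the magazine's front face, 23 mm in front of the stack axis: the 14 mm high mouth. Pressing the plunger drives a 24 mm wide pusher out to 20 mm past it; the lowest disc ends with its centre about 30 to 40 mm in front of this point, flat on the worktop. On release the pusher goes back in and the stack drops by one disc; another press would push out the next.
- plunger (a joint): Travel of the plunger in m: 0 is up (at rest), 0.030 is fully down. A spring brings it back up by itself; it takes about 4 N at the top and 7 N (up to 10 N with the stack's friction) at the bottom.
- plunger_top (a point): Centre of the top face of the red plunger cap (round, 34 mm across, 10 mm thick, flat), 60 mm behind the feeder's origin and 82 mm above the worktop when up, 52 mm when fully down. It moves with the plunger. The cap is pressed straight down.
- disc_0: Copper disc at the bottom of the stack, the one that comes out: 34 mm across, 12 mm thick, about 50 g, flat. Origin at the centre of its underside, z up.
- disc_1: Second copper disc of the stack, same size and origin; it must stay in the feeder.
- disc_2: Top copper disc of the stack, same size and origin; it must stay in the feeder.
- green_spot: Flat green round spot stuck on the worktop (80 mm across, no height to speak of, a small black dot marks its centre): where the disc must go. It lies to the left or to the right of the feeder's mouth. Origin at its centre.
- yellow_spot: Flat yellow round spot of the same size on the other side of the mouth; not used this time. Origin at its centre.
- stopper: Loose brown rubber stopper, 34 mm across, 26 mm high, a bystander. Origin at the centre of its underside.
- petri_dish: Loose lidded clear petri dish, 61 mm across, 13 mm high, a bystander. Origin at the centre of its underside.
- marker: Loose marker pen with a green cap lying behind the feeder, 132 mm long, a bystander. Origin at the middle of its underside.
- reagent: Loose white-capped reagent bottle, 52 mm across, 100 mm high, standing well to the right of the feeder, a bystander. Origin at the centre of its underside.
Not all that is in view belongs to the job. What is shaped like the feeder but yellow is not meant. Leave any purple look-alike of the disc_2 alone.

How it is judged:
By the outcome, as a careful person would: the job done as asked, in the order asked, and still so for the second after the job is handed in, with the robot touching nothing.
It also fails if it takes over 50 s, if anything falls off the work surface, if the arm or the gripper's body presses on something with over 40 N, if the wrist force passes 120 N, or if a joint passes its speed limit or range.

### The arm

A 7-joint arm with a two-finger parallel gripper is mounted at the origin on a cart in front of the work surface, level with it; the furniture and walls round the work are solid. World frame = base frame: x ahead of the robot, y to its left, z up, the work surface at z = 0. Lengths are in m, angles in degrees, forces in N, time in s.
With the tool pointing down it reaches from about 0.425 to 0.925 m from the base axis. Payload 6.8 kg.
Tool frame: the origin (TCP) lies at the very end of the fingers, on their centre line; the grasp point (between the pads) lies 19 mm behind it; z points along the fingers, y is the line along which they close (so a half turn about z gives the same grasp; the last joint's range is limited). The gripper opens to 88 mm and grips with 3 to 60 N. Pads are 20 mm wide; open, the fingers measure 115 mm over their backs; the gripper's body (75 mm by 178 mm) begins 61 mm behind the grasp point.
Start: joints at [68.577, 27.33, 1.283, 89.118, -0.659, 63.558, -4.761], TCP at [0.177, -0.651, 0.223] pointing down, gripper open.
Joint ranges: [-169.35, 169.35], [-19.33, 120.38], [-80.79, 83.38], [13.8, 139.57], [-78.32, 258.32], [9.67, 109.79], [-169.56, 169.56]. Speed limits (degrees/s): [136.94, 136.94, 180, 180, 180, 180, 180].

### API

Orientations are given as [roll, pitch, yaw] about the fixed x, y, z axes, in that order (R = Rz(yaw) Ry(pitch) Rx(roll)).
In Python, from workcell import telemetry, viewer, manip gives the robot as it stands.
- The arm moves only by the tool servo_tool, never from a script. Its argument "moves" is a list of rows, each a list of 5 numbers: the finger opening in mm, from 0 to 87.8, then the shift along the tool's x, y, z in mm, then the turn about the tool's z in rad. In form: [[gripper, x, y, z, spin], ...]. A call has 1 to 8 rows; each row is the pose to reach, as a shift and turn from the pose commanded when the call began, along the tool's axes at that moment; what a row does not reach only later rows make up. A row lasts 1/10 s, in which the tool goes at most 50 mm and 8.59 degrees, less where a joint would pass 70% of its speed; a pose out of reach is approached as far as the arm can. A call with a gripper value outside its range is refused whole. The fingers move at their own pace and stop on an object; "squeeze" is the grip in N (left out, the last holds). Time passes only in rows, so rows that repeat a pose let the fingers close. It gives the time, the measured TCP pose, the force, the opening and the grip force at its end, in the units of the state.
- telemetry.read_state(): the state, without advancing time (a new reading comes with each control period).
- viewer.read_camera(name): name is "side" or "top"; returns a dict with "color" (384x512x3 uint8, blue, green, red), "fovy" (degrees; the focal length in pixels is half the picture's height over the tangent of half this angle, whatever the lens; pixels are square), "cx", "cy" (the principal point, pixels), "D" ([k1, k2, p1, p2, k3] as OpenCV has them; the pictures are not rectified), "cam_to_world" (4x4, takes a point from camera to world coordinates). Camera axes: x right, y up, looking along -z (the intrinsics and any distortion apply to the point x, -y, -z); pixel columns grow to the right and rows downward; lengths in m; the calibration is good to about 2 mm. A picture is of the moment at which its call begins. There is no depth.
- manip.hand_in(): hands the job in; it is judged then, once.
The state is a dict: "time": time; "joints": joint angles; "qd": joint speeds; "effort": joint torques, N m; "ee_pos": TCP position; "tcp_rot": TCP orientation; "contact_force": force on the tool from outside, world axes, zero at the start; "torque": the same for the moment, N m; "gripper_width": finger opening in m; "grip_force": force on a finger pad.
Only numpy, scipy, OpenCV 4.12 (cv2) and the standard library are available. Lean on these libraries where they do the work, as an engineer would, in place of code of your own. Each camera call takes 0.05 s, during which the arm holds its last target. There are 200 camera calls.

## Working session

There is one attempt and no reset: what is moved stays moved. The work goes in short steps, Python scripts to look and compute and a tool call to move; the robot and the scene stay as the last step left them, time stands still between calls to the robot, and variables do not carry over. Pictures are saved under pics/ and viewed, at most 10 in all, crops included, and the job is handed in when it is done.

Besides the shell and the picture viewer there is one more tool, called as name(argument=value, ...) on one line, values as JSON. servo_tool: Moves the arm, as the interface text tells. Its arguments: {"type":"object","properties":{"moves":{"type":"array"},"squeeze":{"type":"number"}},"required":["moves"]}

```bash
mkdir -p pics
cat > h.py <<'E'
import numpy as np, cv2
from workcell import telemetry, viewer, manip
def K(c):
    f=c["color"].shape[0]/2/np.tan(np.radians(c["fovy"])/2)
    return np.array([[f,0,c["cx"]],[0,f,c["cy"]],[0,0,1]])
def ray(c,px):
    p=cv2.undistortPoints(np.array(px,float).reshape(-1,1,2),K(c),np.array(c["D"],float))[:,0]
    T=np.array(c["cam_to_world"]); d=np.c_[p[:,0],-p[:,1],-np.ones(len(p))]@T[:3,:3].T
    return T[:3,3],d
def onz(c,px,z):
    o,d=ray(c,px); return o+d*((z-o[2])/d[:,2:])
def proj(c,P):
    T=np.array(c["cam_to_world"]); q=(np.array(P,float).reshape(-1,3)-T[:3,3])@T[:3,:3]
    q=q*[1,-1,-1]
    return cv2.projectPoints(q,np.zeros(3),np.zeros(3),K(c),np.array(c["D"],float))[0][:,0]
E
python3 - <<'E'
from h import *
for n in("top","side"):
    c=viewer.read_camera(n); cv2.imwrite(f"pics/{n}0.png",c["color"]); print(n,c["fovy"],np.round(c["cam_to_world"],3).tolist())
s=telemetry.read_state(); print(s["time"],s["ee_pos"],s["tcp_rot"],s["contact_force"])
E
```

```text
top 51.699532470290876 [[-0.361, 0.882, -0.302, 0.284], [-0.932, -0.339, 0.125, -0.176], [0.008, 0.326, 0.945, 1.089], [0.0, 0.0, 0.0, 1.0]]
side 53.12390920783847 [[-0.97, -0.141, 0.196, 0.84], [0.242, -0.58, 0.778, 0.626], [0.004, 0.802, 0.597, 0.779], [0.0, 0.0, 0.0, 1.0]]
0.1 [ 0.17719086 -0.65078005  0.22179677] [-1.79907620e+02  5.44561999e-03  1.52308437e+01] [-0.13730667  0.2262802  -0.59955029]
```

View pics/top0.png

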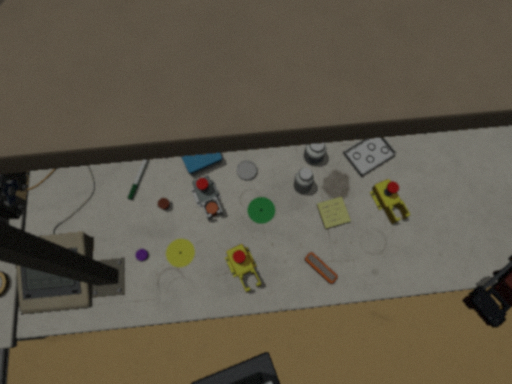

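View pics/side0.png

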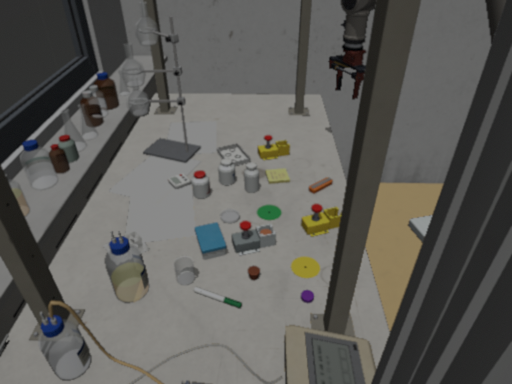

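Candidates for the feeder: grey with red plunger at top (203,185) / side (246,230), with copper discs at top (211,208); yellow look-alikes at top (240,258) and (392,188). The purple look-alike disc is at (142,255). By its colour the grey one is the feeder. The green spot is at top (261,210) and the yellow spot at (180,252). The stopper is at (164,204), the petri dish at (247,170), and the bottles at (304,180) and (316,152).

```bash
cat >> h.py <<'E'
def blobs(c,lo,hi,roi,amin=15):
    x0,y0,x1,y1=roi; h=cv2.cvtColor(c["color"],cv2.COLOR_BGR2HSV)
    m=cv2.inRange(h,np.array(lo),np.array(hi)); k=np.zeros_like(m); k[y0:y1,x0:x1]=m[y0:y1,x0:x1]
    n,_,st,ce=cv2.connectedComponentsWithStats(k)
    return [(ce[i],st[i]) for i in range(1,n) if st[i,4]>=amin]
E
python3 - <<'E'
from h import *
t=viewer.read_camera("top"); s=viewer.read_camera("side")
def show(n,c,z,*a):
    for ce,st in blobs(c,*a): print(n,np.round(ce,1),st.tolist(),np.round(onz(c,ce,z)[0],4))
for n,c,r1,rg in(("top",t,(190,170,225,225),(235,190,285,230)),("side",s,(230,215,290,250),(250,200,290,225))):
    show(n+" green",c,0,(40,100,40),(90,255,255),rg)
    show(n+" red",c,.082,(0,185,60),(6,255,255),r1,8)
    show(n+" copper",c,.036,(4,60,60),(20,175,255),r1,8)
show("top yel",t,0,(22,100,60),(38,255,255),(160,230,200,270))
for n,p,z in(("stopper",(164,204),.02),("petri",(247,170),.01),("bottle1",(303,176),.1),("bottle2",(316,149),.1),("ydecoy",(240,257),.08),("ydecoy front",(254,288),.02)): print(n,np.round(onz(t,[p],z)[0],3))
a=cv2.resize(t["color"][150:230,140:290],None,fx=5,fy=5,interpolation=cv2.INTER_CUBIC)
b=cv2.resize(s["color"][200:280,215:325],None,fx=4,fy=4,interpolation=cv2.INTER_CUBIC)
cv2.imwrite("pics/ta.png",a);cv2.imwrite("pics/sb.png",b)
E
```

```text
top green [261.  209.9] [248, 198, 27, 25, 534] [ 0.5706 -0.2974  0.    ]
top red [202.  183.7] [197, 179, 11, 11, 85] [ 0.6744 -0.1663  0.082 ]
top copper [211.5 207.5] [205, 202, 14, 12, 130] [ 0.6165 -0.1684  0.036 ]
side green [268.8 212.1] [258, 205, 23, 15, 262] [ 0.574  -0.2955  0.    ]
side red [245.1 225.3] [241, 222, 9, 8, 59] [ 0.6806 -0.1581  0.082 ]
side copper [265.5 231.3] [260, 229, 12, 6, 55] [ 0.6185 -0.1705  0.036 ]
top yel [180.  252.5] [166, 239, 29, 28, 636] [ 0.5368 -0.0451  0.    ]
stopper [ 0.679 -0.047  0.02 ]
petri [ 0.696 -0.302  0.01 ]
bottle1 [ 0.592 -0.425  0.1  ]
bottle2 [ 0.652 -0.49   0.1  ]
ydecoy [ 0.453 -0.194  0.08 ]
ydecoy front [ 0.373 -0.201  0.02 ]
```

View pics/ta.png

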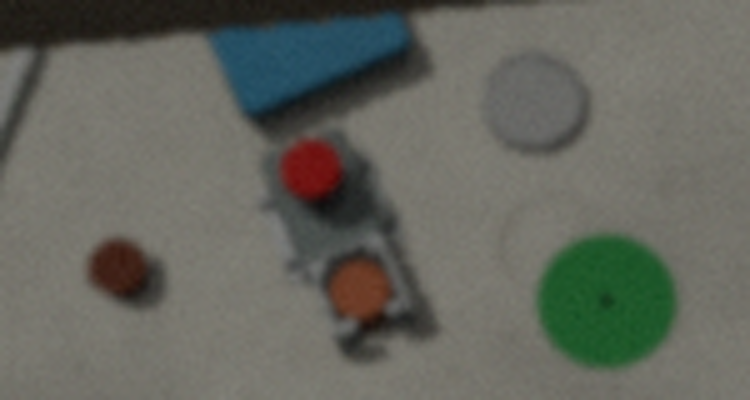

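View pics/sb.png

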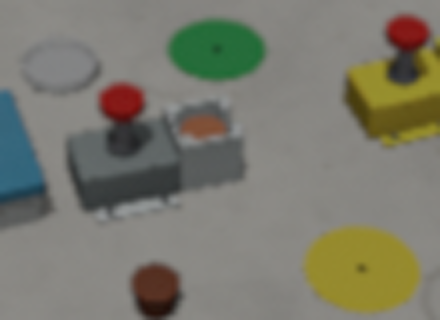

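The crops confirm it: grey housing, red cap at side (245,225), and an aluminium magazine with copper discs at side (265,231). The green spot is on the feeder's right. Before travelling I'll locate the frame posts.

Run:
```python
from h import *
t=viewer.read_camera("top"); s=viewer.read_camera("side")
for p in((108,277),(490,300),(18,170),(200,165),(220,158)): print("top",p,np.round(onz(t,[p],0)[0],3))
for p in((330,325),(299,112),(165,108),(60,325),(251,168),(228,163),(251,190),(228,183)): print("side",p,np.round(onz(s,[p],0)[0],3))
# side pixels where base column / candidate arm would be
print(proj(t,[[0,0,0],[0,0,.4],[.177,-.651,.22],[.45,.35,0]]).round(), proj(s,[[0,0,0],[0,0,.4],[.177,-.651,.22]]).round())
# post top->direction: ray of post at pixel (30,247) in top
for z in(.3,.5,.7,.9): print(z,np.round(onz(t,[(50,255),(20,243)],z),3).tolist(), np.round(onz(t,[(256,140)],z),3).tolist())
import scipy.optimize
# triangulate cap & reagent cap
def tri(a,b):
    o1,d1=ray(t,[a]);o2,d2=ray(s,[b]);A=np.c_[d1[0],-d2[0]];u=np.linalg.lstsq(A,o2-o1,rcond=None)[0]
    return (o1+d1[0]*u[0]).round(4),(o2+d2[0]*u[1]).round(4)
print(tri((202,183.7),(245.1,225.3)),tri((211.5,207.5),(265.5,231.3)),tri((303,176),(252,169)))
```

```text
top (108, 277) [0.543 0.157 0.   ]
top (490, 300) [ 0.113 -0.782  0.   ]
top (18, 170) [0.944 0.333 0.   ]
top (200, 165) [ 0.764 -0.179  0.   ]
top (220, 158) [ 0.764 -0.241  0.   ]
side (330, 325) [0.544 0.145 0.   ]
side (299, 112) [ 0.232 -0.999  0.   ]
side (165, 108) [ 0.858 -1.199  0.   ]
side (60, 325) [ 1.163 -0.004  0.   ]
side (251, 168) [ 0.57  -0.565  0.   ]
side (228, 163) [ 0.648 -0.62   0.   ]
side (251, 190) [ 0.602 -0.427  0.   ]
side (228, 183) [ 0.672 -0.488  0.   ]
[[231. 470.]
 [213. 567.]
 [480. 289.]
 [ 45. 338.]] [[483. 244.]
 [542. 120.]
 [346.  94.]]
0.3 [[0.555, 0.164, 0.3], [0.601, 0.217, 0.3]] [[0.644, -0.311, 0.3]]
0.5 [[0.487, 0.078, 0.5], [0.521, 0.117, 0.5]] [[0.553, -0.277, 0.5]]
0.7 [[0.418, -0.008, 0.7], [0.441, 0.018, 0.7]] [[0.462, -0.243, 0.7]]
0.9 [[0.349, -0.094, 0.9], [0.36, -0.082, 0.9]] [[0.371, -0.208, 0.9]]
(array([ 0.6776, -0.1662,  0.0739]), array([ 0.6788, -0.1669,  0.0743])) (array([ 0.6165, -0.1683,  0.0361]), array([ 0.6187, -0.1696,  0.0368])) (array([ 0.5966, -0.4292,  0.0837]), array([ 0.5975, -0.4296,  0.0841]))
```

servo_tool(moves=[[0,38,-21,0,0],[0,76,-42,0,0],[0,114,-63,0,0],[0,152,-84,0,0],[0,190,-105,0,0],[0,228,-126,0,0],[0,266,-147,0,0],[0,305,-168,0,0]], squeeze=10)

```text
time: 1.1
ee_pos: [0.4284, -0.4079, 0.2229]
tcp_rot: [180.0, -0.0, 15.2]
contact_force: [0.8, -1.4, 1.1]
gripper_width: 0.0272
grip_force: 0.0
```

servo_tool(moves=[[0,38,-21,0,0],[0,76,-42,0,0],[0,114,-63,0,0],[0,152,-84,0,0.03],[0,190,-105,0,0.06],[0,228,-126,0,0.09],[0,266,-147,0,0.12],[0,303,-168,0,0.15]])

```text
time: 1.9
ee_pos: [0.6768, -0.1661, 0.2226]
tcp_rot: [180.0, -0.0, 6.6]
contact_force: [-0.1, -0.4, 0.3]
gripper_width: 0.0007
grip_force: 0.0
```

servo_tool(moves=[[0,0,0,30,0],[0,0,0,60,0],[0,0,0,90,0],[0,0,0,115,0],[0,0,0,115,0],[0,0,0,115,0]])

```text
time: 2.5
ee_pos: [0.6758, -0.1674, 0.1079]
tcp_rot: [-180.0, 0.0, 6.6]
contact_force: [0.9, -0.1, -0.4]
gripper_width: 0.0008
grip_force: 0.0
```

Run:
```python
from h import *
t=viewer.read_camera("top"); s=viewer.read_camera("side")
print(telemetry.read_state()["ee_pos"],telemetry.read_state()["contact_force"])
a=cv2.resize(t["color"][120:250,140:300],None,fx=3,fy=3,interpolation=cv2.INTER_CUBIC)
b=cv2.resize(s["color"][150:280,205:325],None,fx=3,fy=3,interpolation=cv2.INTER_CUBIC)
cv2.imwrite("pics/ab1.png",np.hstack([a[:390,:430],b]))
```

```text
[ 0.67698076 -0.16765711  0.10961274] [0.4634128  0.42298343 0.83112173]
```

View pics/ab1.png

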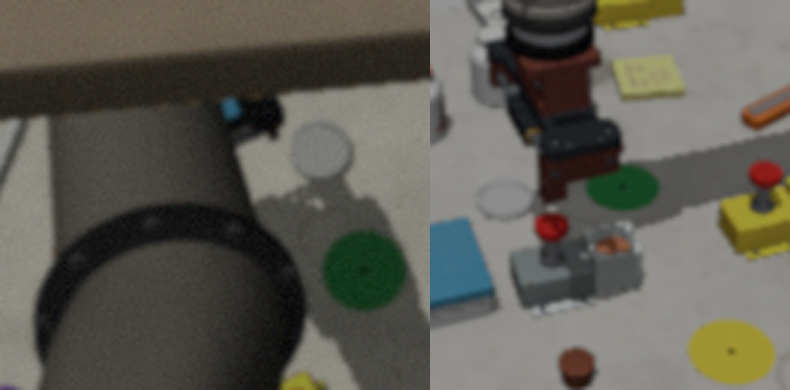

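The side view shows the fingertips straight above the red cap at crop (551,225), and everything else is undisturbed.

servo_tool(moves=[[0,0,0,10,0],[0,0,0,20,0],[0,0,0,26,0],[0,0,0,31,0],[0,0,0,36,0],[0,0,0,41,0],[0,0,0,46,0],[0,0,0,51,0]])

```text
time: 3.4
ee_pos: [0.6755, -0.1674, 0.057]
tcp_rot: [-180.0, 0.0, 6.6]
contact_force: [-2.1, 0.8, 7.5]
gripper_width: 0.0005
grip_force: 3.7
```

servo_tool(moves=[[0,0,0,3,0],[0,0,0,5,0],[0,0,0,6,0],[0,0,0,6,0]])

```text
time: 3.8
ee_pos: [0.6756, -0.1674, 0.0523]
tcp_rot: [180.0, 0.0, 6.6]
contact_force: [-5.9, 0.6, 13.7]
gripper_width: 0.0004
grip_force: 6.9
```

servo_tool(moves=[[0,0,0,1,0],[0,0,0,1,0]])

```text
time: 4.0
ee_pos: [0.6757, -0.1674, 0.0522]
tcp_rot: [180.0, 0.0, 6.6]
contact_force: [-7.3, 1.6, 19.1]
gripper_width: 0.0002
grip_force: 9.7
```

servo_tool(moves=[[0,0,0,-6,0],[0,0,0,-14,0],[0,0,0,-24,0],[0,0,0,-36,0],[0,0,0,-60,0],[0,0,0,-90,0],[0,0,0,-120,0],[0,0,0,-120,0]])

```text
time: 4.8
ee_pos: [0.6788, -0.1679, 0.1751]
tcp_rot: [179.9, -0.5, 6.6]
contact_force: [-0.0, -0.4, -0.0]
gripper_width: 0.0004
grip_force: 0.0
```

Run:
```python
from h import *
s=viewer.read_camera("side")
for ce,st in blobs(s,(4,60,50),(20,200,255),(240,200,330,270),8): print(np.round(ce,1),st.tolist(),np.round(onz(s,[ce],.010)[0],4))
for ce,st in blobs(s,(0,185,50),(6,255,255),(230,205,262,240),8): print("red",np.round(ce,1),st.tolist())
b=cv2.resize(s["color"][170:280,205:335],None,fx=6,fy=5.4,interpolation=cv2.INTER_CUBIC)
cv2.imwrite("pics/b2.png",b)
```

```text
[284.8 235.5] [280, 231, 11, 10, 88] [ 0.5601 -0.1668  0.01  ]
[265.3 232.9] [262, 232, 8, 3, 18] [ 0.6132 -0.1916  0.01  ]
[253.5 267.9] [248, 266, 12, 4, 34] [ 0.6793 -0.0645  0.01  ]
red [245.3 225.3] [241, 222, 10, 8, 63]
```

View pics/b2.png

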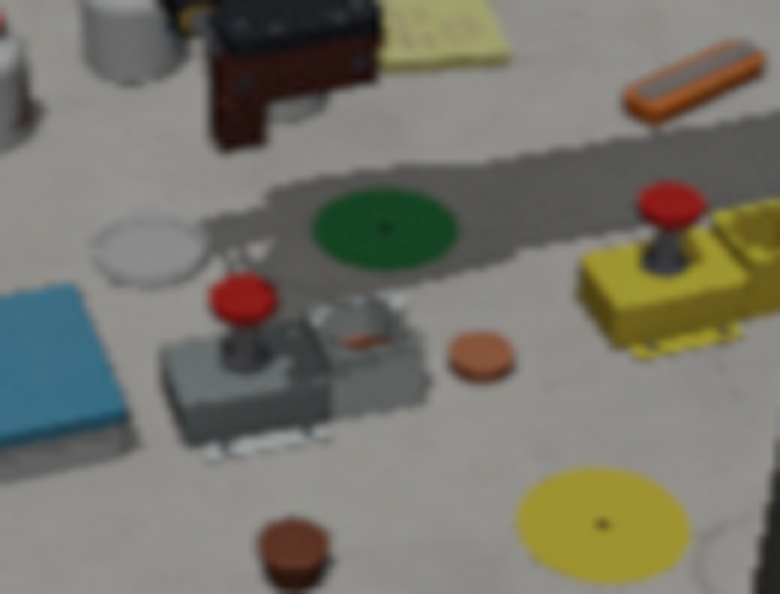

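The picture shows the ejected copper disc lying flat at side (285,235). The plunger is back up at (245,225), the remaining discs are in the magazine, and the bystanders haven't moved. The disc needs to go about 128 mm along tool +y, so I'm moving behind it.

servo_tool(moves=[[0,-24,-11,0,0],[0,-48,-22,0,0],[0,-72,-34,0,0],[0,-96,-45,0,0],[0,-118,-56,0,0],[0,-118,-56,0,0],[0,-118,-56,0,0]])

```text
time: 5.55
ee_pos: [0.5518, -0.1254, 0.1691]
tcp_rot: [-180.0, 0.0, 6.6]
contact_force: [1.3, -0.7, 0.6]
gripper_width: 0.0005
grip_force: 0.0
```

servo_tool(moves=[[0,0,0,30,0],[0,0,0,60,0],[0,0,0,90,0],[0,0,0,115,0],[0,0,0,130,0],[0,0,0,130,0],[0,0,0,130,0]])

```text
time: 6.25
ee_pos: [0.5528, -0.1256, 0.0399]
tcp_rot: [180.0, -0.0, 6.6]
contact_force: [-0.1, -0.9, 0.4]
gripper_width: 0.0005
grip_force: 0.0
```

servo_tool(moves=[[0,0,0,15,0],[0,0,0,28,0],[0,0,0,35,0],[0,0,0,35,0],[0,0,0,35,0]])

```text
time: 6.75
ee_pos: [0.552, -0.1254, 0.0045]
tcp_rot: [-180.0, 0.0, 6.6]
contact_force: [-1.0, 0.4, -0.8]
gripper_width: 0.0005
grip_force: 0.0
```

servo_tool(moves=[[0,0,6,0,0],[0,0,12,0,0],[0,0,18,0,0],[0,0,25,0,0],[0,0,33,0,0],[0,0,41,0,0],[0,0,49,0,0],[0,0,55,0,0]])

```text
time: 7.55
ee_pos: [0.5584, -0.1812, 0.0046]
tcp_rot: [180.0, -0.0, 6.6]
contact_force: [0.1, 0.6, 0.2]
gripper_width: 0.0001
grip_force: 0.1
```

```bash
cat > m.py <<'E'
from h import *
import sys
s=viewer.read_camera("side")
for ce,st in blobs(s,(4,60,40),(20,200,255),(240,190,330,260),8): print(np.round(ce,1),st.tolist(),np.round(onz(s,[ce],.010)[0],4))
print(telemetry.read_state()["ee_pos"],telemetry.read_state()["contact_force"])
cv2.imwrite("pics/%s.png"%sys.argv[1],cv2.resize(s["color"][170:280,205:335],None,fx=6,fy=5.4,interpolation=cv2.INTER_CUBIC))
E
python3 m.py b3
```

```text
[291.2 198.8] [278, 190, 25, 20, 161] [ 0.4868 -0.3333  0.01  ]
[313.6 191.1] [309, 190, 11, 3, 14] [ 0.3989 -0.3567  0.01  ]
[319.6 211.4] [317, 209, 6, 5, 8] [ 0.4191 -0.2487  0.01  ]
[278.  227.3] [275, 221, 7, 13, 48] [ 0.5694 -0.2066  0.01  ]
[302.2 227.9] [298, 227, 9, 3, 10] [ 0.4992 -0.1867  0.01  ]
[288.7 231.4] [284, 229, 12, 6, 20] [ 0.5435 -0.1816  0.01  ]
[265.8 232.8] [263, 232, 7, 3, 17] [ 0.6115 -0.1918  0.01  ]
[ 0.55842799 -0.18225087  0.00466398] [-0.29353314 -0.65057756 -0.28111119]
```

View pics/b3.png

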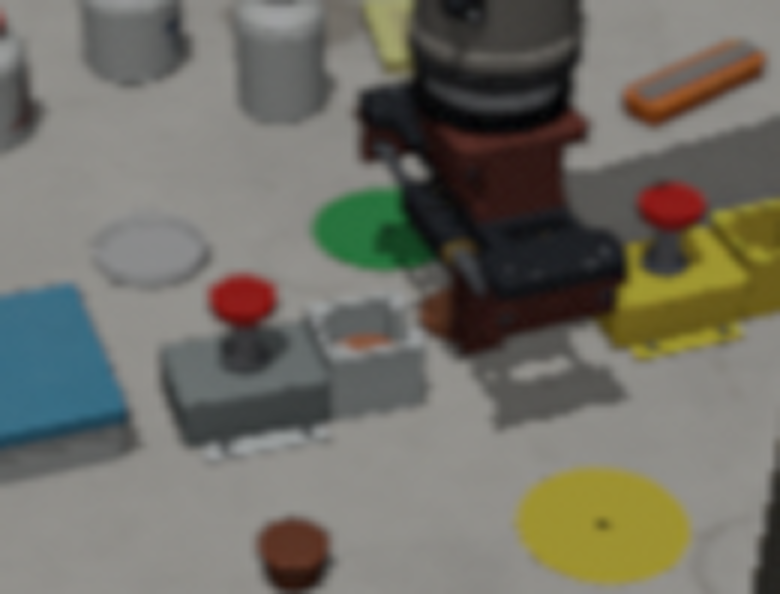

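The disc shows just ahead of the fingers at crop (437,312) and is moving toward the green spot. Nothing else has been touched.

servo_tool(moves=[[0,0,8,0,0],[0,0,16,0,0],[0,0,24,0,0],[0,0,32,0,0],[0,0,40,0,0],[0,0,48,0,0],[0,0,55,0,0],[0,0,60,0,0]])

```text
time: 8.4
ee_pos: [0.5653, -0.2405, 0.0046]
tcp_rot: [180.0, 0.0, 6.6]
contact_force: [0.7, -0.1, 0.2]
gripper_width: 0.0005
grip_force: 0.1
```

servo_tool(moves=[[0,0,6,0,0],[0,0,12,0,0],[0,0,17,0,0],[0,0,21,0,0],[0,0,24,0,0],[0,0,24,0,0]])

```text
time: 9.0
ee_pos: [0.5681, -0.264, 0.0047]
tcp_rot: [180.0, -0.0, 6.6]
contact_force: [-0.2, 0.1, 0.0]
gripper_width: 0.0002
grip_force: 0.0
```

servo_tool(moves=[[0,0,-10,0,0],[0,0,-30,0,0],[0,0,-40,-30,0],[0,0,-40,-70,0],[0,0,-40,-110,0],[0,0,-40,-150,0],[0,0,-40,-190,0],[0,0,-40,-200,0]])

```text
time: 9.8
ee_pos: [0.5659, -0.2231, 0.2097]
tcp_rot: [179.8, -0.4, 6.7]
contact_force: [1.0, 0.1, 0.0]
gripper_width: 0.0006
grip_force: 0.0
```

```bash
python3 m.py b4
```

```text
[314.4 191.4] [309, 190, 12, 4, 22] [ 0.397  -0.3549  0.01  ]
[269.5 211.4] [265, 208, 10, 8, 65] [ 0.5742 -0.2864  0.01  ]
[265.8 232.8] [263, 232, 7, 3, 17] [ 0.6115 -0.1918  0.01  ]
[ 0.56561132 -0.22319819  0.20907631] [-0.07743167 -0.80883004  0.22828934]
```

View pics/b4.png

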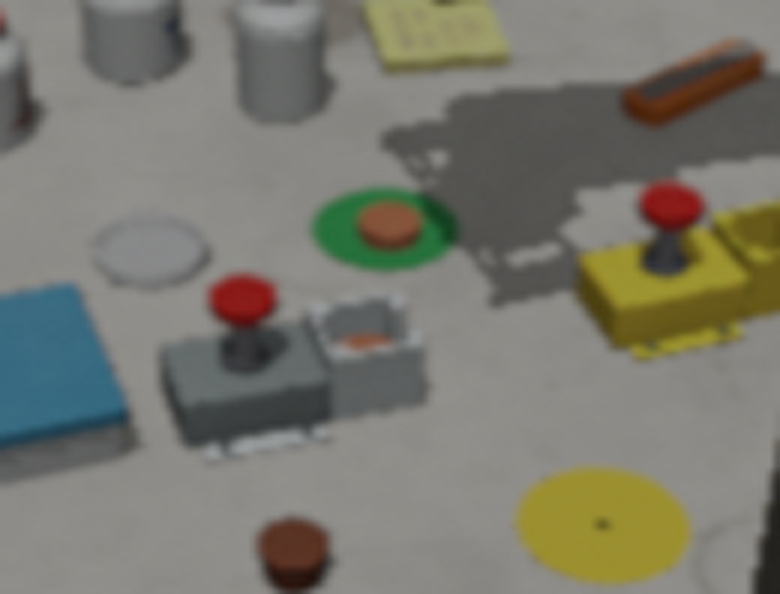

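The disc lies flat and wholly within the green spot at side (269,211), about 9 mm off centre against the 23 mm allowed. The fingers are clear of it and everything else stands as it was.

```bash
python3 -c "
from workcell import manip; print(manip.hand_in())"
```

```text
the job is handed in; nothing more can be done
None
```

I pressed the plunger fully down once and it came back up; the one disc that came out now lies flat and wholly inside the green spot, with the other discs still in the feeder and the bystanders in view undisturbed; the job is handed in, but no verdict came back.

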